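Swivel the mirror so the kitchen camera sees the timer, and hold it

TASK

The little white camera is meant to watch the orange-topped kitchen timer by way of the swivel mirror, but the pepper mill stands in between. First put the pepper mill upright on the wooden tray with the salt shaker and let go of it, leaving the salt and the other things undisturbed. Then turn the mirror by the orange grip on its top until the camera sees the timer's orange band in the middle of the mirror, and finish while still gripping it and holding it at that angle, since it springs back when let go.

Things in the scene. Friction and masses are not known exactly. Their poses are not given: they have to be found in the camera images.
- mill: brown wooden pepper mill, loose, 170 mm tall, 0.13 to 0.25 kg; foot 58 mm in diameter; its round head (49 mm across, from 123 to 159 mm above the foot) is fixed and is the place to grip from above; a 12 mm steel knob tops it. Origin: centre of the underside, z up. It stands upright 80 mm from the timer, on the side towards the mirror.
- tray: fixed shallow wooden tray, 130 (x) by 210 (y) by 16 mm high, walls and floor 6 mm thick. Origin: centre of its underside; its own x is the short side, y the long side, z up. The salt stands near its -y end; the +y half is free for the mill.
- salt: salt shaker of clear glass with a grey top, loose, 44 mm in diameter, 90 mm tall, standing in the tray about 60 mm from the tray's centre towards its -y end. Origin: centre of the underside. Leave it standing there.
- mirror (a joint): angle of the swivel mirror about its upright axis, rad: 0 at its stop where the spring rests it, growing anticlockwise seen from above up to 1.4. The spring pulls it back to 0 with 0.012 Nm at 0 growing to 0.068 Nm at 1.4. The angle that shows the timer lies between about 0.4 and 1.1.
- mirror_grip (a point): On the mirror's upright pivot axis, 166 mm above the counter: where to grip. x: horizontal normal out of the pale face (the axis lies in the face); y along the mirror; z up; turns with it. Mirror 78 mm wide, 92 tall, black frame, top 137 mm above the counter; above it the flat upright orange grip bar, 12 mm thick (x), 40 long (y), 144 to 180 mm above the counter.
- lens (a point): Eye of the small white camera, 105 mm above the counter, 143 mm from the mirror's axis, fixed on the same black foot, looking straight at that axis. No mirror image is drawn in pictures: the camera sees the timer mid-mirror when, from above, the mirror's normal halves the angle between the directions from the mirror's axis to camera and timer.
- sight_line (a point): Invisible: the camera's line of sight after reflection. Origin on the mirror's axis, 90 mm above the counter; x points horizontally along the reflected line, turning anticlockwise by twice the mirror's angle; y to its left; z up. The band is mid-mirror when it lies ahead (x > 0) with y near 0 in this frame; heights need no care.
- timer_band (a point): centre of the orange band round the top knob of the kitchen timer, on the timer's upright axis, 53 mm above the counter. The timer is grey and white, round, 66 mm across and 59 mm tall, fixed; the band is 33 mm across.
- mug: white mug with a handle, a bystander near the right of the counter, 94 mm tall; leave alone. Origin: centre of its underside.
- spice: spice jar with a red lid, a bystander at the back, 45 mm across, 106 mm tall; leave alone. Origin: centre of its underside.
There are look-alikes about, which are no part of the job. What is shaped like the mill but purple is not meant.

How it is judged (in metres and radians):
On the way, in this order (a step that is already met when the one before it is completed fails the run):
1. the pepper mill stands upright on the tray, let go (x of mill in the frame of tray between -0.045 and 0.045 m and y of mill in the frame of tray between -0.085 and 0.085 m and z of mill in the frame of tray below 0.012 m and angle between mill's own z axis and vertical below 0.1 rad and contact force between the fingers and mill below 0.05 N and linear speed of mill below 0.02 m/s), for 0.3 s.
2. the fingers hold the mirror so that the camera sees the timer's band in its middle (y of timer_band in the frame of sight_line between -0.025 and 0.025 m and x of timer_band in the frame of sight_line above 0.05 m and contact force between the fingers and mirror above 1 N), for 0.5 s.
At the end, for the whole second after the job is handed in: Mill upright (0.1 rad) on the tray floor, let go; salt within 40 mm of its start, upright (0.15 rad); fingers grip the mirror (over 1 N), mirror still (under 0.05 rad/s), and the reflected line of sight passes within 25 mm of the centre of the timer band (all of step 1 and all of step 2 and velocity of joint mirror between -0.05 and 0.05 rad/s and angle between salt's own z axis and vertical below 0.15 rad and distance of salt from where it was at the start of the episode below 0.04 m); the arm keeps its last pose, push and grip.
It fails at once if the salt shaker, the mug or the spice jar is knocked over or shoved away (over 50 mm) (angle between any of salt, mug, spice's own z axis and vertical above 0.6 rad or distance of any of salt, mug, spice from where it was at the start of the episode above 0.05 m).
It fails at once if the pepper mill is toppled (angle between mill's own z axis and vertical above 0.8 rad).
It also fails if it takes over 51 s, if anything falls off the work surface, if the arm or the gripper's body presses on something with over 40 N, if the wrist force passes 120 N, or if a joint passes its speed limit or range.

ROBOT

A 6-joint arm with a two-finger parallel gripper is mounted at the origin on a cart in front of the work surface, level with it; the furniture and walls round the work are solid. World frame = base frame: x ahead of the robot, y to its left, z up, the work surface at z = 0. Lengths are in mm, angles in rad, forces in N, time in s.
With the tool pointing down it reaches from about 325 to 750 mm from the base axis. Payload 7.6 kg.
Tool frame: the origin (TCP) lies where the fingers leave the gripper's body, on its centre line; the fingertips stand ahead of it and the grasp point (between the pads) lies 54 mm ahead of it (ctrl.finger_overhang is the z of the fingertips in the tool frame, in mm); z points along the fingers, y is the line along which they close (so a half turn about z gives the same grasp; the last joint's range is limited). The gripper opens to 85 mm and grips with 20 to 120 N. Pads are 22 mm wide; open, the fingers measure 114 mm over their backs; the gripper's body (76 mm by 85 mm) begins 54 mm behind the grasp point. The pads swing forward as they close: fully open they stand 13 mm farther back than shut.
Start: joints at [1.13, 0.052, 1.401, -0, 1.689, -0.07], TCP at [190.222, 489.341, 303.923] pointing down, gripper open.
Joint ranges: [-2.9, 2.9], [-0.91, 2.17], [0.12, 2.37], [-1.06, 4.2], [0.26, 2.73], [-2.93, 2.93]. Speed limits (rad/s): [2.57, 2.57, 3.01, 3.14, 3.14, 3.14].

INTERFACE

Orientations are given as a unit quaternion [x, y, z, w].
In Python, from station import status, viewer, finish_job, ctrl gives the robot as it stands.
- The arm moves only by the tool arm_command, never from a script. Its argument "moves" is a list of rows, each a list of 7 numbers: the turn, a rotation vector about the tool's x, y, z in rad, then the shift along the tool's x, y, z in m, then the opening, from 0 (shut) to 1 (fully open). In form: [[ax, ay, az, dx, dy, dz, hand], ...]. A call has 1 to 8 rows; each row is the pose to reach, as a shift and turn from the pose commanded when the call began, along the tool's axes at that moment; what a row does not reach only later rows make up. A row lasts 1/12 s, in which the tool goes at most 41.7 mm and 7.16 degrees, less where a joint would pass 70% of its speed; a pose out of reach is approached as far as the arm can. A call with a gripper value outside its range is refused whole. The fingers move at their own pace and stop on an object; "grip_force" is the grip in N (left out, the last holds). Time passes only in rows, so rows that repeat a pose let the fingers close. It gives the time, the measured TCP pose, the force, the opening and the grip force at its end, in the units of the state.
- status.get_state(): the state, without advancing time (a new reading comes with each control period).
- viewer.get_image(name): name is "scene" or "top" or "wrist"; returns a dict with "frame" (384x512x3 uint8, red, green, blue), "intrinsics" (3x3 intrinsics, pixels), "world_from_camera" (4x4, takes a point from camera to world coordinates); the wrist camera has in their place "T_tool_cam" (4x4, takes a point from camera to tool coordinates, whose origin is the TCP and whose axes are the flange's). Camera axes: x right, y down, z forward; pixel columns grow to the right and rows downward; lengths in mm; the calibration is good to about 2 mm. A picture is of the moment at which its call begins: read the wrist's pose just before it. There is no depth.
- finish_job(): hands the job in; it is judged then, once.
The state is a dict: "time_s": time; "qpos": joint angles; "qd": joint speeds; "joint_torque": joint torques, N m; "eef_pos": TCP position; "tcp_rot": TCP orientation; "wrist_force": force on the tool from outside, world axes, zero at the start; "torque": the same for the moment, N m; "grip_width": finger opening in mm; "gripper_force": force on a finger pad.
Only numpy, scipy, OpenCV 4.12 (cv2) and the standard library are available. Lean on these libraries where they do the work, as an engineer would, in place of code of your own. Each camera call takes 0.05 s, during which the arm holds its last target. There are 200 camera calls.

## Working session

There is one attempt and no reset: what is moved stays moved. The work goes in short steps, Python scripts to look and compute and a tool call to move; the robot and the scene stay as the last step left them, time stands still between calls to the robot, and variables do not carry over. Pictures are saved under pics/ and viewed, at most 10 in all, crops included, and the job is handed in when it is done.

Besides the shell and the picture viewer there is one more tool, called after ">>>" as a command line: name --pt "numbers of a row" for each row, then --argument value for the rest. arm_command: Moves the arm, as the interface text tells. Its arguments: {"type":"object","properties":{"moves":{"type":"array","items":{"type":"array","items":{"type":"number"}}},"grip_force":{"type":"number"}},"required":["moves"]}

```bash
mkdir -p pics; cat > h.py <<'E'
import numpy as np, cv2
from station import status, viewer, finish_job, ctrl
def ray(im,u,v):
    K=np.array(im['intrinsics']);T=np.array(im['world_from_camera'])
    d=T[:3,:3]@np.linalg.solve(K,[u,v,1.]);return T[:3,3],d
def onz(im,u,v,z):
    o,d=ray(im,u,v);return o+d*(z-o[2])/d[2]
def proj(im,p):
    T=np.linalg.inv(np.array(im['world_from_camera']));c=T[:3,:3]@p+T[:3,3];q=np.array(im['intrinsics'])@c;return q[:2]/q[2]
E
python3 - <<'E'
from h import *
import pickle
d={n:viewer.get_image(n) for n in('scene','top')}
pickle.dump(d,open('im.pkl','wb'))
for n in d:
    cv2.imwrite(f'pics/{n}0.png',cv2.resize(d[n]['frame'][:,:,::-1],(800,600),interpolation=cv2.INTER_CUBIC)); print(n,np.round(d[n]['world_from_camera'],3).tolist())
s=status.get_state();print(s['time_s'],s['tcp_rot'],s['eef_pos'],ctrl.finger_overhang)
E
```

```text
scene [[0.863, -0.315, 0.394, -45.217], [-0.505, -0.565, 0.653, -1102.47], [0.017, -0.762, -0.647, 1087.947], [0.0, 0.0, 0.0, 1.0]]
top [[0.026, -0.982, 0.185, 343.352], [-1.0, -0.023, 0.02, -118.635], [-0.015, -0.186, -0.982, 1347.318], [0.0, 0.0, 0.0, 1.0]]
0.1 [ 1.84338228e-01  9.82862604e-01 -6.97625277e-04 -1.81288594e-04] [190.16449451 489.17335429 303.1401146 ] 72.6
```

View pics/scene0.png

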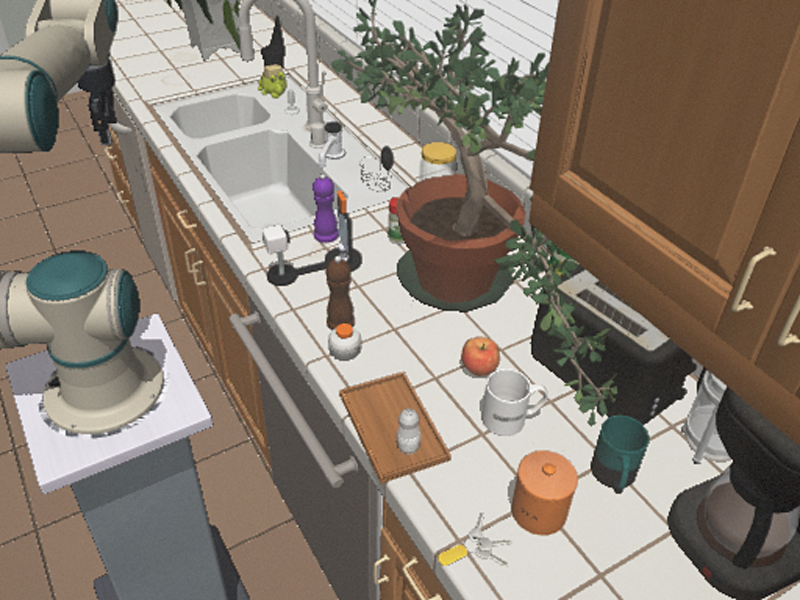

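View pics/top0.png

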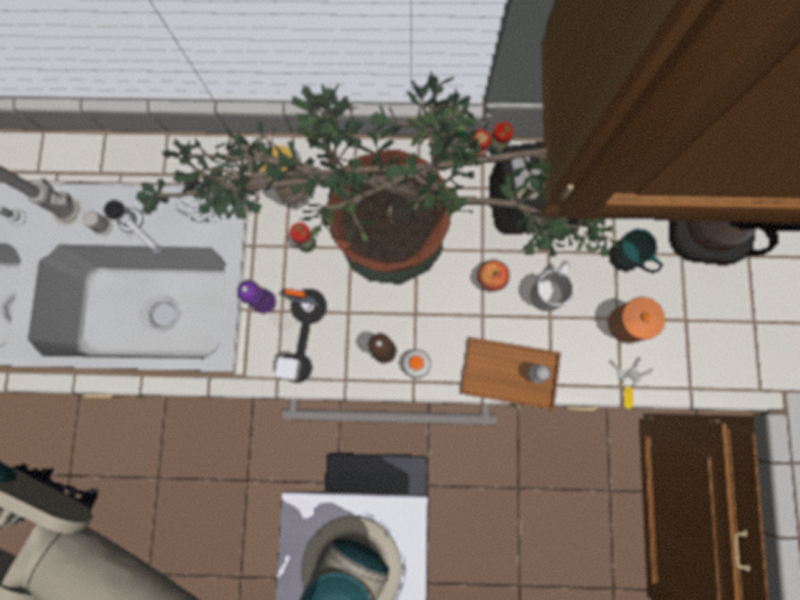

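The scene picture (800 px scale) shows the mill at (340,295), timer band (345,332), tray (395,425) with salt at (408,430), the mirror's orange grip at (343,205), the white camera at (275,238) and the purple decoy at (325,210). In the top picture the mill is at (382,347), band (416,363), grip (294,293), camera (287,368) and tray (510,372). Next I measure these with colour masks.

```bash
python3 - <<'E'
from h import *
import pickle
d=pickle.load(open('im.pkl','rb'));S=1.5625
t=d['top'];s=d['scene']
def comps(n,lo,hi,box,minA=6):
    f=d[n]['frame'];h=cv2.cvtColor(f,cv2.COLOR_RGB2HSV);m=cv2.inRange(h,lo,hi)
    x0,y0,x1,y1=[int(b/S) for b in box];k=np.zeros_like(m);k[y0:y1,x0:x1]=m[y0:y1,x0:x1]
    N,L,st,c=cv2.connectedComponentsWithStats(k)
    return [(st[i,4],np.round(c[i],1),st[i,:4],L==i) for i in range(1,N) if st[i,4]>=minA]
def show(n,l,z,lab):
    for a,c,b,m in l: print(lab,n,a,c,b,'at z',z,np.round(onz(d[n],c[0],c[1],z),1))
O=((5,150,140),(18,255,255))
band=comps('top',*O,(395,345,435,380));show('top',band,56,'band')
bs=comps('scene',*O,(325,315,365,350));show('scene',bs,55,'band')
g=comps('top',*O,(275,280,330,310));show('top',g,180,'grip')
gs=comps('scene',*O,(325,185,360,240));show('scene',gs,165,'grip')
mt=comps('top',(0,60,0),(20,255,110),(360,325,402,370),20);show('top',mt,141,'mill')
ms=comps('scene',(0,60,0),(20,255,120),(320,250,360,335),20);show('scene',ms,80,'mill')
tr=comps('top',(8,90,60),(18,255,255),(450,330,570,415),200);show('top',tr,16,'tray')
for a,c,b,m in tr:
    p=np.column_stack(np.nonzero(m)[::-1]).astype(np.float32);box=cv2.boxPoints(cv2.minAreaRect(cv2.convexHull(p)))
    for q in box: print('corner',np.round(onz(t,*q,16),1))
w=comps('top',(0,0,190),(179,40,255),(270,350,305,385),10);show('top',w,118,'cam')
w=comps('scene',(0,0,170),(179,40,255),(255,220,292,255),10);show('scene',w,105,'cam')
a=d['top']['frame'][165:260,150:375];cv2.imwrite('pics/tc.png',cv2.resize(a[:,:,::-1],(800,338),interpolation=cv2.INTER_CUBIC))
b=d['scene']['frame'][115:235,160:240];b=cv2.resize(b[:,:,::-1],(400,600),interpolation=cv2.INTER_CUBIC)
cv2.imwrite('pics/sc.png',b)
E
```

```text
band top 48 [266.1 231.7] [263 228   8   8] at z 56 [ 435.9 -127.5   56. ]
band scene 78 [219.8 211. ] [215 207  10   9] at z 55 [ 432.4 -131.7   55. ]
grip top 34 [188.3 187.4] [182 186  13   4] at z 180 [560.1 122.  180. ]
grip scene 37 [218.5 127.7] [216 122   5  14] at z 165 [561.5 119.5 165. ]
mill top 162 [244.4 222.8] [237 215  15  16] at z 141 [456.4 -56.9 141. ]
mill scene 560 [216.5 188.1] [209 166  18  45] at z 80 [459.2 -59.3  80. ]
tray top 2001 [325.2 238.9] [295 217  63  46] at z 16 [ 419.  -334.6   16. ]
corner [ 368.9 -225.3   16. ]
corner [ 498.9 -246.1   16. ]
corner [ 468.8 -457.1   16. ]
corner [ 340.2 -432.7   16. ]
cam top 194 [180.2 234.4] [172 224  18  18] at z 118 [415.7 151.8 118. ]
cam top 13 [181.9 244.6] [179 244   8   2] at z 118 [383.  144.2 118. ]
cam scene 454 [173.6 150.4] [163 140  23  23] at z 105 [410.  152.4 105. ]
```

View pics/tc.png

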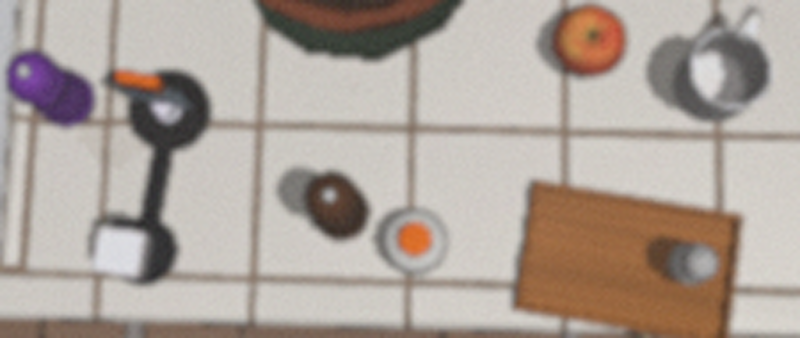

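View pics/sc.png

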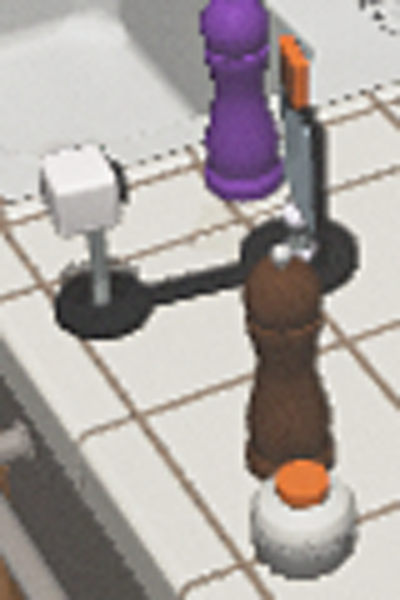

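The crops show the mill head and knob at top-crop (328,193), the grip bar running from (112,76) to (160,82), the mirror's foot at (169,109), and the white camera box at (120,248). The pale mirror face looks toward the camera. I triangulate these for accuracy.

```bash
python3 - <<'E'
from h import *
import pickle
d=pickle.load(open('im.pkl','rb'));t=d['top'];s=d['scene']
def tri(a,b):
    (o1,d1),(o2,d2)=ray(t,*a),ray(s,*b);d1/=np.linalg.norm(d1);d2/=np.linalg.norm(d2)
    k=np.linalg.lstsq(np.c_[d1,-d2],o2-o1,rcond=None)[0];p,q=o1+k[0]*d1,o2+k[1]*d2
    return np.round((p+q)/2,1),round(float(np.linalg.norm(p-q)),1)
T=lambda u,v:(u/3.556+150,v/3.556+165)
C=lambda u,v:(u/5+160,v/5+115)
print('grip',tri((188.3,187.4),(218.5,127.7)),'band',tri((266.1,231.7),(219.8,211)),'cambox',tri((180.2,234.4),(173.6,150.4)))
print('camtop centre', tri(T(120,249),C(82,152)))
print('mill knob',onz(t,*T(328,193),168),'head',onz(t,*T(331,200),141), 'scene head',onz(s,*C(285,293),141),'scene foot ctr',onz(s,*C(289,455),10))
print('mfoot',onz(t,*T(169,109),8),onz(s,*C(300,252),8),'cfoot',onz(s,*C(105,301),8),onz(t,*T(142,249),8))
print('bar ends',onz(t,*T(112,76),180),onz(t,*T(160,82),180))
print('mirror bottom/top edges scene', onz(s,*C(298,235),45))
print('salt top',onz(t,*T(702,262),88),'sc',onz(s,408/1.5625,412/1.5625,90))
A=np.array([460,121])
f=d['wrist'] if 'wrist' in d else None
s0=status.get_state();print(s0['grip_width'])
E
```

```text
grip (array([564.2, 126. , 160.2]), 0.9) band (array([ 435.5, -127.2,   49.9]), 1.8) cambox (array([414.3, 156.5, 101. ]), 5.2)
camtop centre (array([414.2, 136.3, 134.1]), 2.5)
mill knob [464.77837387 -51.12734222 168.        ] head [461.31188533 -52.49808731 141.        ] scene head [460.45636745 -64.10988405 141.        ] scene foot ctr [458.23809444 -65.92447122  10.        ]
mfoot [562.58596072 122.29635936   8.        ] [561.40271909 116.86418202   8.        ] cfoot [420.36699933 133.82586559   8.        ] [420.82752721 141.34188379   8.        ]
bar ends [562.92570563 143.80020542 180.        ] [558.51382221 100.71926487 180.        ]
mirror bottom/top edges scene [548.05597133  92.29081757  45.        ]
salt top [ 417.50455231 -396.07676693   88.        ] sc [ 418.25518978 -393.40414391   90.        ]
85.39837229165514
```

```bash
cat >> h.py <<'E'
from scipy.spatial.transform import Rotation as R
def go(p,yaw_deg):
    "shift and turn in tool axes to TCP p, tool pointing down, closing axis at yaw_deg"
    s=status.get_state();r=R.from_quat(s['tcp_rot']);y=np.radians(yaw_deg)
    Y=np.array([np.cos(y),np.sin(y),0]);Z=np.array([0,0,-1.]);t=R.from_matrix(np.c_[np.cross(Y,Z),Y,Z])
    print('turn',np.round((r.inv()*t).as_rotvec(),3),'shift m',np.round(r.inv().apply(np.array(p)-s['eef_pos'])/1000,4),'t',s['time_s'],np.round(s['eef_pos'],1),'w',round(s['grip_width'],1),np.round(s['wrist_force'],1))
E
python3 -c "
from h import *
go([461,-58,300],-6)"
```

```text
turn [-1.000e-03  1.000e-03  1.305e+00] shift m [-0.4507 -0.4118  0.0037] t 0.1 [190.2 489.2 303.1] w 85.4 [ 0.1 -0.1 -0.7]
```

>>> arm_command --pt "0 0 1.305 -0.451 -0.412 0.004 1" --pt "0 0 1.305 -0.451 -0.412 0.004 1" --pt "0 0 1.305 -0.451 -0.412 0.004 1" --pt "0 0 1.305 -0.451 -0.412 0.004 1" --pt "0 0 1.305 -0.451 -0.412 0.004 1" --pt "0 0 1.305 -0.451 -0.412 0.004 1" --pt "0 0 1.305 -0.451 -0.412 0.004 1" --pt "0 0 1.305 -0.451 -0.412 0.004 1"

```text
time_s: 0.77
eef_pos: [338.3, 188.7, 301.5]
tcp_rot: [0.635, 0.772, 0.0, 0.0]
wrist_force: [0.9, 0.5, -0.8]
grip_width: 85.6
gripper_force: 0.0
```

```bash
python3 -c "
from h import *
go([461,-58,300],-6)"
```

```text
turn [ 0.    -0.     0.299] shift m [-0.2658  0.0728  0.0015] t 0.7667 [338.3 188.7 301.5] w 85.6 [ 0.9  0.5 -0.8]
```

>>> arm_command --pt "0 0 0.3 -0.266 0.073 0.0 1" --pt "0 0 0.3 -0.266 0.073 0.0 1" --pt "0 0 0.3 -0.266 0.073 0.0 1" --pt "0 0 0.3 -0.266 0.073 0.0 1" --pt "0 0 0.3 -0.266 0.073 0.0 1" --pt "0 0 0.3 -0.266 0.073 0.0 1" --pt "0 0 0.3 -0.266 0.073 0.0 1" --pt "0 0 0.3 -0.266 0.073 0.0 1"

```text
time_s: 1.43
eef_pos: [463.5, -59.4, 300.6]
tcp_rot: [0.743, 0.669, -0.001, -0.0]
wrist_force: [0.5, 0.8, 0.2]
grip_width: 85.7
gripper_force: 0.0
```

```bash
python3 - <<'E'
from h import *
import pickle
go([461,-58,300],-6)
s=status.get_state();w=viewer.get_image('wrist')
T=np.eye(4);T[:3,:3]=R.from_quat(s['tcp_rot']).as_matrix();T[:3,3]=s['eef_pos'];w['world_from_camera']=T@np.array(w['T_tool_cam'])
pickle.dump(w,open('w.pkl','wb'))
print(np.round(w['world_from_camera'],2).tolist())
for p in([461,-58,141],[434,-129,56],[461,-58,170]): print(p,proj(w,np.array(p)))
cv2.imwrite('pics/w0.png',w['frame'][:,:,::-1])
E
```

```text
turn [-0.002  0.001 -0.   ] shift m [ 0.0012 -0.0026  0.0006] t 1.4333 [463.5 -59.4 300.6] w 85.7 [0.5 0.8 0.2]
[[0.99, -0.1, -0.03, 471.71], [-0.11, -0.95, -0.31, 19.94], [-0.0, 0.31, -0.95, 370.65], [0.0, 0.0, 0.0, 1.0]]
[461, -58, 141] [252.30210029 197.1064469 ]
[434, -129, 56] [236.98557141 232.16005642]
[461, -58, 170] [251.92859475 209.74053908]
```

View pics/w0.png

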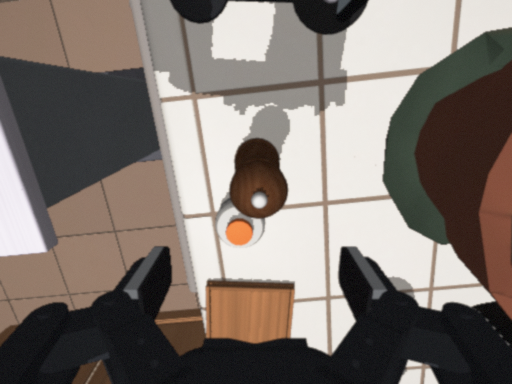

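The wrist view shows the mill's knob at (259,200), its head centred at about (259,190), and the orange band at (239,232). The predictions were within about 10 px.

```bash
python3 - <<'E'
from h import *
import pickle
w=pickle.load(open('w.pkl','rb'))
print('knob',onz(w,259.3,200.5,167),'head',onz(w,259,190,141))
m=cv2.inRange(cv2.cvtColor(w['frame'],cv2.COLOR_RGB2HSV),(5,180,180),(18,255,255));m[:210]=0;m[260:]=0;M=cv2.moments(m,True)
print('band',M['m00'],onz(w,M['m10']/M['m00'],M['m01']/M['m00'],56))
print('foot',onz(w,257,158,15))
go([466,-53,190],-6)
E
```

```text
knob [467.1192079  -52.38908817 167.        ] head [467.22078324 -52.37273363 141.        ]
band 65.0 [ 440.31990497 -127.48317875   56.        ]
foot [466.51077621 -50.25193282  15.        ]
turn [-0.002 -0.     0.001] shift m [0.0047 0.0029 0.1107] t 1.4833 [462.8 -57.5 300.7] w 85.5 [ 0.1  0.6 -0.8]
```

>>> arm_command --pt "0 0 0 0.0035 0.001 0.03 1" --pt "0 0 0 0.0035 0.001 0.06 1" --pt "0 0 0 0.0035 0.001 0.085 1" --pt "0 0 0 0.0035 0.001 0.1 1" --pt "0 0 0 0.0035 0.001 0.108 1" --pt "0 0 0 0.0035 0.001 0.108 1" --pt "0 0 0 0.0035 0.001 0.108 1"

```text
time_s: 2.07
eef_pos: [464.0, -51.6, 194.4]
tcp_rot: [0.741, 0.671, 0.0, 0.0]
wrist_force: [0.0, 0.4, 0.1]
grip_width: 85.5
gripper_force: 0.0
```

>>> arm_command --pt "0 0 0 0 0 0 0.7" --pt "0 0 0 0 0 0 0.6" --pt "0 0 0 0 0 0 0.5" --pt "0 0 0 0 0 0 0.4" --pt "0 0 0 0 0 0 0.3" --pt "0 0 0 0 0 0 0.3" --pt "0 0 0 0 0 0 0.3" --pt "0 0 0 0 0 0 0.3" --grip_force 40

```text
time_s: 2.73
eef_pos: [464.4, -52.4, 195.1]
tcp_rot: [0.742, 0.671, 0.001, 0.001]
wrist_force: [-0.4, -0.6, 6.1]
grip_width: 46.8
gripper_force: 41.1
```

```bash
python3 - <<'E'
from h import *
go([464,-54,230],-6)
w=viewer.get_image('wrist');a=w['frame'];b=viewer.get_image('scene')['frame'][115:235,150:250]
cv2.imwrite('pics/w1.png',np.hstack([cv2.resize(a[:,:,::-1],(400,300)),cv2.resize(b[:,:,::-1],(250,300))]))
E
```

```text
turn [0.002 0.    0.005] shift m [-0.0017 -0.0001 -0.0349] t 2.7333 [464.4 -52.4 195.1] w 46.8 [-0.4 -0.6  6.1]
```

View pics/w1.png

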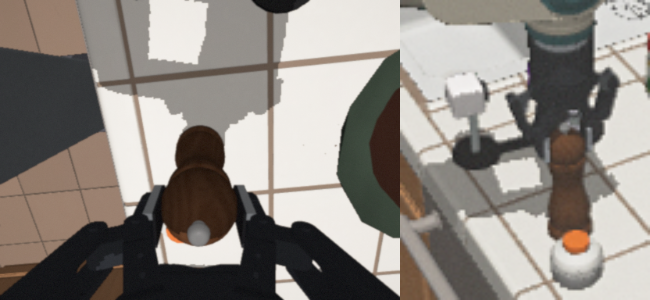

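>>> arm_command --pt "0 0 0 0 0 -0.01 0.3" --pt "0 0 0 0 0 -0.025 0.3" --pt "0 0 0 0 0 -0.045 0.3" --pt "0 0 0 0 0 -0.065 0.3" --pt "0 0 0 0 0 -0.085 0.3" --pt "0 0 0 0 0 -0.09 0.3" --pt "0 0 0 0 0 -0.09 0.3" --grip_force 50

```text
time_s: 3.42
eef_pos: [464.2, -52.3, 285.3]
tcp_rot: [0.742, 0.671, 0.001, 0.001]
wrist_force: [-0.2, -0.2, -2.6]
grip_width: 46.3
gripper_force: 51.6
```

```bash
python3 - <<'E'
from h import *
go([426,-291,285],-6)
a=viewer.get_image('wrist')['frame'];b=viewer.get_image('scene')['frame'][95:235,150:267]
cv2.imwrite('pics/w2.png',np.hstack([cv2.resize(a[:,:,::-1],(400,300)),cv2.resize(b[:,:,::-1],(250,300))]))
E
```

```text
turn [0.003 0.    0.005] shift m [-0.2414 -0.0142  0.0003] t 3.4167 [464.2 -52.3 285.3] w 46.3 [-0.2 -0.2 -2.6]
```

View pics/w2.png

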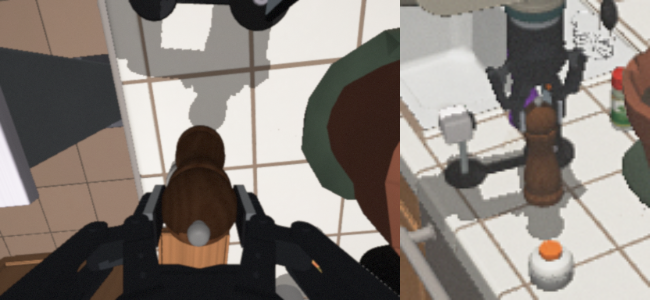

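The mill hangs upright in the grip, with the knob unchanged at (199,231) in the wrist view. I carry it to the tray.

>>> arm_command --pt "0 0 0 -0.015 -0.001 0 0.3" --pt "0 0 0 -0.05 -0.003 0 0.3" --pt "0 0 0 -0.085 -0.005 0 0.3" --pt "0 0 0 -0.12 -0.007 0 0.3" --pt "0 0 0 -0.155 -0.009 0 0.3" --pt "0 0 0 -0.19 -0.011 0 0.3" --pt "0 0 0 -0.22 -0.013 0 0.3" --pt "0 0 0 -0.241 -0.014 0 0.3"

```text
time_s: 4.18
eef_pos: [424.6, -292.8, 281.5]
tcp_rot: [0.742, 0.67, -0.001, -0.002]
wrist_force: [-0.3, 0.5, -2.1]
grip_width: 46.1
gripper_force: 51.6
```

>>> arm_command --pt "0 0 0 0 0 0 0.3" --pt "0 0 0 0 0 0.01 0.3" --pt "0 0 0 0 0 0.025 0.3" --pt "0 0 0 0 0 0.04 0.3" --pt "0 0 0 0 0 0.052 0.3" --pt "0 0 0 0 0 0.06 0.3" --pt "0 0 0 0 0 0.06 0.3"

```text
time_s: 4.77
eef_pos: [425.4, -289.3, 220.8]
tcp_rot: [0.741, 0.671, -0.0, -0.002]
wrist_force: [-0.9, -0.2, -2.9]
grip_width: 45.9
gripper_force: 51.8
```

```bash
python3 - <<'E'
from h import *
go([426,-291,202],-6)
a=viewer.get_image('top')['frame'][180:280,270:400];b=viewer.get_image('scene')['frame'][200:320,190:300]
cv2.imwrite('pics/p.png',np.hstack([cv2.resize(a[:,:,::-1],(390,300)),cv2.resize(b[:,:,::-1],(275,300))]))
E
```

```text
turn [-0.004 -0.003  0.006] shift m [-0.0016  0.0009  0.0188] t 4.7667 [ 425.4 -289.3  220.8] w 45.9 [-0.9 -0.2 -2.9]
```

View pics/p.png

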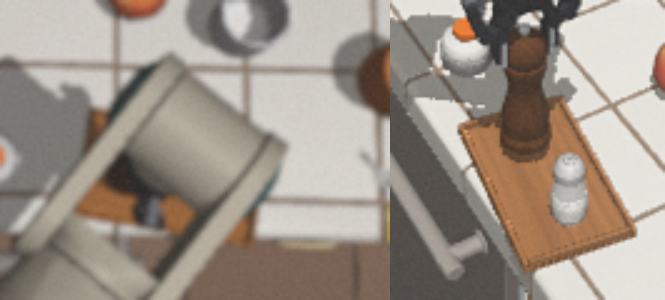

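The scene crop shows the mill upright over the free half of the tray, with its foot near (525,150) and clear of the salt at (570,195). I lower it to the floor.

>>> arm_command --pt "0 0 0 0 0 0.006 0.3" --pt "0 0 0 0 0 0.012 0.3" --pt "0 0 0 0 0 0.016 0.3" --pt "0 0 0 0 0 0.018 0.3" --pt "0 0 0 0 0 0.018 0.3" --pt "0 0 0 0 0 0.018 0.3"

```text
time_s: 5.37
eef_pos: [425.9, -290.6, 205.6]
tcp_rot: [0.742, 0.671, 0.0, -0.0]
wrist_force: [-0.4, 0.6, -1.9]
grip_width: 46.1
gripper_force: 51.8
```

>>> arm_command --pt "0 0 0 0 0 0.0015 0.3" --pt "0 0 0 0 0 0.0015 0.3" --pt "0 0 0 0 0 0.0015 0.3"

```text
time_s: 5.62
eef_pos: [425.9, -290.6, 204.3]
tcp_rot: [0.742, 0.671, 0.0, 0.0]
wrist_force: [0.2, -0.5, -2.9]
grip_width: 46.2
gripper_force: 51.8
```

>>> arm_command --pt "0 0 0 0 0 0.0015 0.3" --pt "0 0 0 0 0 0.0025 0.3" --pt "0 0 0 0 0 0.0025 0.3"

```text
time_s: 5.87
eef_pos: [425.8, -290.5, 201.4]
tcp_rot: [0.742, 0.671, 0.0, -0.0]
wrist_force: [-0.4, 0.1, -1.7]
grip_width: 46.2
gripper_force: 51.8
```

>>> arm_command --pt "0 0 0 0 0 0.001 0.3" --pt "0 0 0 0 0 0.001 0.3" --pt "0 0 0 0 0 0.001 0.3"

```text
time_s: 6.12
eef_pos: [426.0, -290.7, 201.3]
tcp_rot: [0.742, 0.671, 0.0, 0.0]
wrist_force: [-1.8, 0.4, 2.3]
grip_width: 46.5
gripper_force: 52.1
```

Contact: the wrist force rose from -2 N to +2 N, at the expected height. I release slowly.

>>> arm_command --pt "0 0 0 0 0 0 0.6" --pt "0 0 0 0 0 0 0.7" --pt "0 0 0 0 0 0 0.85" --pt "0 0 0 0 0 0 1" --pt "0 0 0 0 0 0 1" --pt "0 0 0 0 0 0 1" --pt "0 0 0 0 0 0 1"

```text
time_s: 6.7
eef_pos: [425.9, -290.6, 200.7]
tcp_rot: [0.742, 0.671, 0.0, 0.0]
wrist_force: [0.1, -0.4, 0.5]
grip_width: 85.0
gripper_force: 0.0
```

>>> arm_command --pt "0 0 0 0 0 -0.02 1" --pt "0 0 0 0 0 -0.045 1" --pt "0 0 0 0 0 -0.08 1" --pt "0 0 0 0 0 -0.11 1" --pt "0 0 0 0 0 -0.12 1" --pt "0 0 0 0 0 -0.12 1"

```text
time_s: 7.2
eef_pos: [426.4, -291.0, 324.2]
tcp_rot: [0.742, 0.671, 0.001, 0.003]
wrist_force: [-0.3, -0.1, 0.8]
grip_width: 85.3
gripper_force: 0.0
```

```bash
python3 - <<'E'
from h import *
s=status.get_state()
w=viewer.get_image('wrist');sc=viewer.get_image('scene');a=w['frame'];b=sc['frame'][190:320,190:310]
cv2.imwrite('pics/r.png',np.hstack([cv2.resize(a[:,:,::-1],(400,300)),cv2.resize(b[:,:,::-1],(277,300))]))
go([450,60,320],-6)
E
```

```text
turn [-0.001 -0.001  0.005] shift m [ 3.512e-01 -1.090e-02 -2.000e-04] t 7.3 [ 425.8 -290.5  319.5] w 85.5 [0.1 0.1 0.1]
```

View pics/r.png

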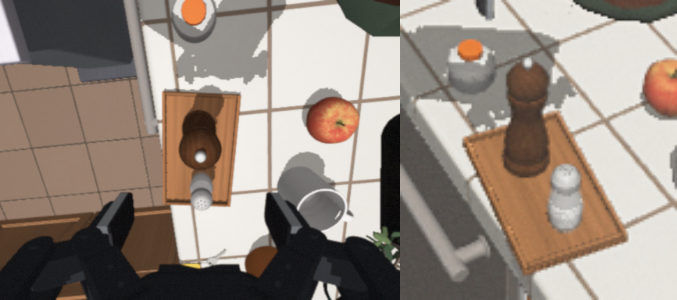

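Both views show the mill upright on the tray, at (200,145) in the wrist view, with the salt undisturbed beside it. I head for the mirror.

>>> arm_command --pt "0 0 0 0.04 -0.002 0 1" --pt "0 0 0 0.08 -0.003 0 1" --pt "0 0 0 0.12 -0.004 0 1" --pt "0 0 0 0.16 -0.006 0 1" --pt "0 0 0 0.2 -0.008 0 1" --pt "0 0 0 0.24 -0.009 0 1" --pt "0 0 0 0.28 -0.01 0 1" --pt "0 0 0 0.32 -0.011 0 1"

```text
time_s: 7.97
eef_pos: [446.1, 30.8, 318.2]
tcp_rot: [0.742, 0.671, -0.001, -0.001]
wrist_force: [0.6, -0.5, 0.3]
grip_width: 85.3
gripper_force: 0.0
```

>>> arm_command --pt "0 0 0 0.03 0.02 0 1" --pt "0 0 0 0.03 0.04 0 1" --pt "0 0 0 0.03 0.05 0 1" --pt "0 0 0 0.03 0.05 0 1" --pt "0 0 0 0.03 0.05 0 1" --pt "0 0 0 0.03 0.05 0 1"

```text
time_s: 8.47
eef_pos: [499.0, 53.6, 319.5]
tcp_rot: [0.742, 0.671, -0.001, -0.001]
wrist_force: [-1.0, 0.5, -0.5]
grip_width: 85.3
gripper_force: 0.0
```

```bash
python3 - <<'E'
from h import *
import pickle
s=status.get_state();w=viewer.get_image('wrist')
T=np.eye(4);T[:3,:3]=R.from_quat(s['tcp_rot']).as_matrix();T[:3,3]=s['eef_pos'];w['world_from_camera']=T@np.array(w['T_tool_cam'])
pickle.dump(w,open('w2.pkl','wb'))
h=cv2.cvtColor(w['frame'],cv2.COLOR_RGB2HSV)
m=cv2.inRange(h,(5,150,120),(18,255,255))
N,L,st,c=cv2.connectedComponentsWithStats(m)
for i in range(1,N):
    if st[i,4]>20: print(st[i],np.round(c[i],1),'z180',np.round(onz(w,*c[i],180),1),'z56',np.round(onz(w,*c[i],56),1))
print('pred grip',proj(w,np.array([561,121,180])),'cam',proj(w,np.array([415,145,118])),'band',proj(w,np.array([435,-128,56])))
cv2.imwrite('pics/m.png',cv2.resize(w['frame'][:,:,::-1],(800,600),interpolation=cv2.INTER_CUBIC))
go([561,121,300],-6)
E
```

```text
[485  57  14  23  35] [493.1  65.5] z180 [666.3 137.8 180. ] z56 [760.6 140.7  56. ]
[328  77  21  57 777] [338.  104.6] z180 [563.4 123.3 180. ] z56 [596.8 117.6  56. ]
[469  82  14   9  26] [474.8  85.7] z180 [655.9 126.2 180. ] z56 [744.1 122.3  56. ]
[213 294  22  19 339] [223.5 302.6] z180 [462.4 -31.9 180. ] z56 [ 436.  -129.4   56. ]
pred grip [334.58599802 108.39924293] cam [151.41658527  95.55951487] band [222.65692931 301.83575829]
turn [-0.001  0.     0.004] shift m [0.0734 0.055  0.0199] t 8.5167 [499.   53.5 320. ] w 85.8 [-0.2  0.4 -0.2]
```

View pics/m.png

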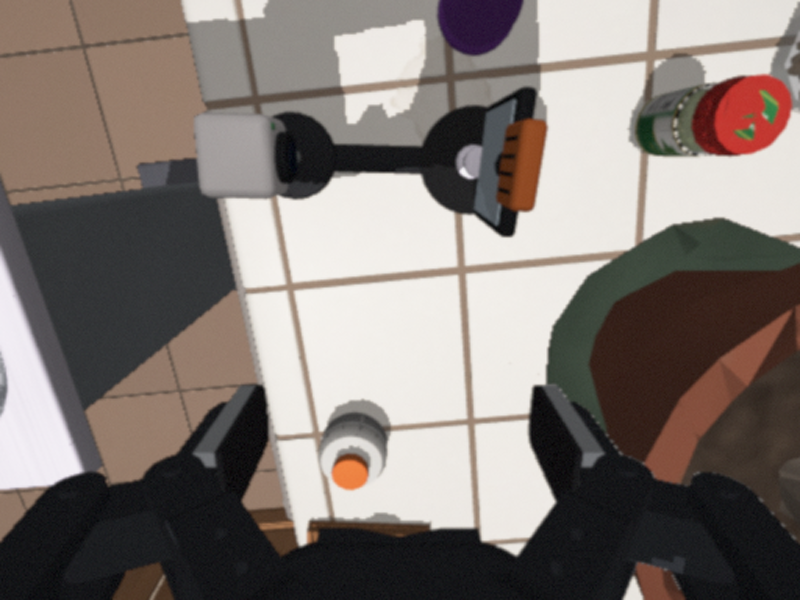

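This view shows the mirror bar from (537,122) to (522,208), the feet at about (472,160) and (296,155), the arm bar along row 158, and the camera box at (237,155). The purple mill lies at (480,20) and the spice jar at (740,115).

```bash
python3 - <<'E'
from h import *
import pickle
w=pickle.load(open('w2.pkl','rb'));k=1/1.5625
P=lambda u,v,z:onz(w,u*k,v*k,z)[:2]
ang=lambda a,b:np.degrees(np.arctan2(*(b-a)[::-1]))
print('feet',P(472,160,8),P(292,155,8),ang(P(472,160,8),P(292,155,8)))
print('arm edges',ang(P(425,147,8),P(335,144,8)),ang(P(425,171,8),P(335,171,8)))
print('bar edge R',P(546,122,178),P(531,209,178),ang(P(531,209,178),P(546,122,178)))
print('mirror frame top',P(530,91,137),P(512,233,137),(P(530,91,137)+P(512,233,137))/2,ang(P(512,233,137),P(530,91,137)))
print('lens disc',P(288,157,105),'box top',P(242,155,125))
m=cv2.inRange(cv2.cvtColor(w['frame'],cv2.COLOR_RGB2HSV),(5,150,120),(18,255,255))
N,L,st,c=cv2.connectedComponentsWithStats(m);i=[i for i in range(1,N) if st[i,4]>600][0]
r=cv2.minAreaRect(np.column_stack(np.nonzero(L==i)[::-1]).astype(np.float32));b=cv2.boxPoints(r)
print([np.round(onz(w,*q,180)[:2],1) for q in b])
M=np.array([561.5,121.5]);B=np.array([435.5,-128.5])
for cd in(168,172,176):
    tb=np.degrees(np.arctan2(*(B-M)[::-1]))%360; print(cd,tb,(cd+tb)/2)
E
```

```text
feet [564.84974422 122.64492343] [421.18931862 141.12228609] 172.6709503387641
arm edges 172.37848627074192 174.19160280678634
bar edge R [571.89982466 139.75846971] [564.98841153 102.88729905] 79.38324405202971
mirror frame top [576.3975678  156.72204778] [565.52790927  84.84245352] [570.96273853 120.78225065] 81.40086347888888
lens disc [440.3943825  138.14817067] box top [419.73797532 141.42566451]
[array([555.4, 105. ]), array([561.8, 142.2]), array([571.1, 140. ]), array([565.3, 102.6])]
168 243.25189583707854 205.62594791853928
172 243.25189583707854 207.62594791853928
176 243.25189583707854 209.62594791853928
```

```bash
python3 -c "
from h import *
go([563,122,219],-9.5)"
```

```text
turn [-0.001  0.     0.065] shift m [0.0746 0.057  0.1009] t 8.5167 [499.   53.5 320. ] w 85.8 [-0.2  0.4 -0.2]
```

>>> arm_command --pt "0 0 0.065 0.035 0.028 0 1" --pt "0 0 0.065 0.065 0.05 0 1" --pt "0 0 0.065 0.0746 0.057 0 1" --pt "0 0 0.065 0.0746 0.057 0.02 1" --pt "0 0 0.065 0.0746 0.057 0.05 1" --pt "0 0 0.065 0.0746 0.057 0.08 1" --pt "0 0 0.065 0.0746 0.057 0.101 1" --pt "0 0 0.065 0.0746 0.057 0.101 1"

```text
time_s: 9.18
eef_pos: [561.5, 121.7, 214.2]
tcp_rot: [0.763, 0.646, -0.004, -0.003]
wrist_force: [0.2, 0.2, -0.5]
grip_width: 85.4
gripper_force: 0.0
```

>>> arm_command --pt "0 0 0 0 0 0 0.6" --pt "0 0 0 0 0 0 0.4" --pt "0 0 0 0 0 0 0.3" --pt "0 0 0 0 0 0 0.2" --pt "0 0 0 0 0 0 0.1" --pt "0 0 0 0 0 0 0" --pt "0 0 0 0 0 0 0" --pt "0 0 0 0 0 0 0" --grip_force 40

```text
time_s: 9.85
eef_pos: [564.1, 122.3, 220.6]
tcp_rot: [0.763, 0.646, 0.001, 0.0]
wrist_force: [-0.0, -0.7, 4.0]
grip_width: 10.8
gripper_force: 41.1
```

```bash
python3 -c "
from h import *
go([563,122,219],27.7);s=status.get_state();print(s['gripper_force'],s['torque'])"
```

```text
turn [ 0.002  0.    -0.649] shift m [-0.0005 -0.001   0.0016] t 9.85 [564.1 122.3 220.6] w 10.8 [-0.  -0.7  4. ]
41.09292805194855 [-0.11178643  0.09105294 -0.05945825]
```

>>> arm_command --pt "0 0 -0.06 0 0 0 0" --pt "0 0 -0.14 0 0 0 0" --pt "0 0 -0.22 0 0 0 0" --pt "0 0 -0.3 0 0 0 0" --pt "0 0 -0.38 0 0 0 0" --pt "0 0 -0.46 0 0 0 0" --pt "0 0 -0.54 0 0 0 0" --pt "0 0 -0.6 0 0 0 0" --grip_force 60

```text
time_s: 10.52
eef_pos: [563.6, 122.3, 220.6]
tcp_rot: [0.536, 0.844, -0.0, -0.0]
wrist_force: [-5.5, -2.5, 7.2]
grip_width: 11.1
gripper_force: 61.7
```

>>> arm_command --pt "0 0 -0.03 0 0 0 0" --pt "0 0 -0.049 0 0 0 0" --pt "0 0 -0.049 0 0 0 0" --pt "0 0 -0.049 0 0 0 0" --pt "0 0 -0.049 0 0 0 0" --pt "0 0 -0.049 0 0 0 0"

```text
time_s: 11.02
eef_pos: [563.6, 122.2, 220.6]
tcp_rot: [0.517, 0.856, -0.0, -0.0]
wrist_force: [-3.8, -1.2, 6.8]
grip_width: 11.2
gripper_force: 61.8
```

```bash
python3 - <<'E'
from h import *
go([563,122,219],27.7);s=status.get_state();print(s['gripper_force'],s['torque'])
w=viewer.get_image('wrist');T=np.eye(4);T[:3,:3]=R.from_quat(s['tcp_rot']).as_matrix();T[:3,3]=s['eef_pos'];w['world_from_camera']=T@np.array(w['T_tool_cam'])
f=w['frame'];h=cv2.cvtColor(f,cv2.COLOR_RGB2HSV)
for lab,z in(('grip',180),('band',56)):
  m=cv2.inRange(h,(5,150,120),(18,255,255));N,L,st,c=cv2.connectedComponentsWithStats(m)
for i in range(1,N):
  if st[i,4]>25: print(st[i],onz(w,*c[i],180),onz(w,*c[i],56))
sc=viewer.get_image('scene');h=cv2.cvtColor(sc['frame'],cv2.COLOR_RGB2HSV)
m=cv2.inRange(h,(0,60,0),(20,255,120));k=np.zeros_like(m);k[205:280,215:262]=m[205:280,215:262]
N,L,st,c=cv2.connectedComponentsWithStats(k);i=1+st[1:,4].argmax();print('mill blob',st[i],'mid z85',onz(sc,*c[i],85))
E
```

```text
turn [-0. -0.  0.] shift m [ 0.0001 -0.0006  0.0016] t 11.0167 [563.6 122.2 220.6] w 11.2 [-3.8 -1.2  6.8]
61.75005376338959 [-0.15337848  0.65028905 -0.00140363]
[ 243  245   24   75 1674] [562.71168505 124.11213345 180.        ] [602.93080497  47.02510113  56.        ]
[ 15 336  32  25 585] [483.36589356  39.96726925 180.        ] [ 434.7251531  -131.35413573   56.        ]
mill blob [234 218  21  49 786] mid z85 [ 418.11116096 -304.90524552   85.        ]
```

```bash
python3 - <<'E'
from h import *
s=status.get_state();w=viewer.get_image('wrist');T=np.eye(4);T[:3,:3]=R.from_quat(s['tcp_rot']).as_matrix();T[:3,3]=s['eef_pos'];w['world_from_camera']=T@np.array(w['T_tool_cam'])
m=cv2.inRange(cv2.cvtColor(w['frame'],cv2.COLOR_RGB2HSV),(5,150,120),(18,255,255))[:,220:290]
r=[v for v in range(250,316,6) if m[v].any()]
print([(v,np.nonzero(m[v])[0][[0,-1]]+220) for v in r])
for k in(0,-1):
    p=np.array([onz(w,np.nonzero(m[v])[0][k]+220,v,178)[:2] for v in r]);l=cv2.fitLine(p.astype(np.float32),cv2.DIST_HUBER,0,.1,.1).ravel();print('edge angle-90',np.degrees(np.arctan2(l[1],l[0]))%180-90)
E
```

```text
[(250, array([243, 266])), (256, array([243, 266])), (262, array([244, 266])), (268, array([244, 266])), (274, array([244, 266])), (280, array([244, 265])), (286, array([244, 265])), (292, array([244, 265])), (298, array([244, 265])), (304, array([243, 265])), (310, array([243, 266]))]
edge angle-90 26.607224
edge angle-90 27.079498
```

```bash
python3 -c "
from station import finish_job
print(finish_job())"
```

```text
the job is handed in; nothing more can be done
None
```

I handed the job in: the mill stands upright on the tray and let go, the salt looked undisturbed, and the gripper holds the mirror within about 1° of the angle I worked out (±2.6° allowed); no verdict came back.

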